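# Work the twine spool off its bayonet stand and bring it to the board

## Task

Bring the spool of kitchen twine to the chopping board, where a roast is to be tied. A bayonet lock hidden deep in its core holds the spool on its stand: ease it up only lightly, turn it until you feel it come free, draw it straight up off the spindle, then set it down gently, upright, on the flat of the board. Do not drag, lift or tip the stand, and leave the onion, the garlic and the timer where they are.

Things in the scene. Friction and masses are not known exactly. Their poses are not given: they have to be found in the camera images.
- spool: Spool of natural twine, 92 mm tall, 0.26 kg (varies by a third), on the stand with the spindle through its hollow core (33 mm bore, open at the top); it turns freely there. Two pale beech flanges, 62 mm in diameter, the top one 10 mm thick, the foot 8 mm; twine wound to 56 mm between them. Grip it across the top flange. Origin: centre of its underside; z up along its axis.
- spool_top (a point): Centre of the spool's top face, 92 mm above its origin. The spool comes off only at two headings, half a turn apart, each good within about 20 degrees; at any other heading it rises 5 mm and is then stopped hard by the lock. These headings cannot be seen from outside, follow from no listed pose, differ every time and are at least 28 degrees away at the start.
- stand: Twine stand standing loose on the worktop: round black cast-iron foot, 124 mm in diameter, 20 mm high, 1.8 kg, a small steel cutter blade near its edge, and an upright steel spindle, 12 mm thick, in the middle, whose brass tip is 122 mm above the worktop (10 mm above the seated spool). The spindle does not turn with the spool. Origin: centre of its underside, z up.
- stand_seat (a point): Centre of the flat seat under the spool, 20 mm above the worktop, on the spindle axis; lip round it 4.5 mm high, 67 mm inside. The lock, hidden in the core: two opposed lugs on the spindle (26 mm end to end, 8 wide, 6 thick, undersides 13 mm above the seat) pass the spool's foot only through its straight slot, 34 x 18 mm. The spindle's heading in the foot is not given.
- chopping_board: Pale wooden paddle board, fixed on the worktop, 18 mm thick, 240 mm (its x) by 360 mm (its y). Origin: centre of its underside; z up. Its flat runs from y = -0.08 to y = +0.18 in its frame; the narrower handle takes the -y end. The onion and the garlic lie on its +y part (y about 0.11 to 0.14); the middle is free.
- onion: Red onion, 64 x 67 mm, 71 mm high, loose on the +y part of the board. Origin: centre of its underside.
- garlic: Garlic bulb, 60 mm across, 59 mm high, loose on the +y part of the board. Origin: centre of its underside.
- kitchen_timer: Cream round kitchen timer, 65 mm in diameter, 47 mm high, loose on the worktop behind the stand. Origin: centre of its underside.
Mind the look-alikes: they are no part of the job. What is shaped like the stand but pink is not meant.

How it is judged:
By the outcome, as a careful person would: the job done as asked, in the order asked, and still so for the second after the job is handed in, with the robot touching nothing.
It also fails if it takes over 51 s, if anything falls off the work surface, if the arm or the gripper's body presses on something with over 40 N, if the wrist force passes 120 N, or if a joint passes its speed limit or range.

## Robot

A 7-joint arm with a two-finger parallel gripper is mounted at the origin on a cart in front of the work surface, level with it; the furniture and walls round the work are solid. World frame = base frame: x ahead of the robot, y to its left, z up, the work surface at z = 0. Lengths are in m, angles in rad, forces in N, time in s.
With the tool pointing down it reaches from about 0.425 to 0.875 m from the base axis. Payload 4.7 kg.
Tool frame: the origin (TCP) lies at the very end of the fingers, on their centre line; the grasp point (between the pads) lies 19 mm behind it; z points along the fingers, y is the line along which they close (so a half turn about z gives the same grasp; the last joint's range is limited). The gripper opens to 87 mm and grips with 3 to 60 N. Pads are 19 mm wide; open, the fingers measure 117 mm over their backs; the gripper's body (75 mm by 190 mm) begins 51 mm behind the grasp point.
Start: joints at [1.192, 0.321, -0.07, 1.45, 0.023, 1.371, -0.057], TCP at [0.249, -0.601, 0.223] pointing down, gripper open.
Joint ranges: [-2.86, 2.86], [-0.3, 2.09], [-1.38, 1.24], [0.06, 2.45], [-1.56, 4.7], [0.09, 2.05], [-2.69, 2.69]. Speed limits (rad/s): [2.57, 2.57, 3.14, 3.14, 3.14, 3.14, 3.14].

## Interface

Orientations are given as a rotation vector (axis times angle).
In Python, from bench import ctrl, get_image, job gives the robot as it stands.
- The arm moves only by the shell command python3 -m crank 'ROWS' [FORCE]. ROWS is JSON, a list that holds one entry, the list of rows, each a list of 5 numbers: the shift along the tool's x, y, z in mm, then the turn about the tool's z in rad, then the closure, from -1 (fully open) to 1 (shut), so that 0 is half open. A call has 1 to 10 rows; each row shifts and turns the commanded pose from where the row before left it, along the tool's axes as they then stand; what a row does not reach is not made up. A row lasts 1/12 s, in which the tool goes at most 41.7 mm and 7.16 degrees, less where a joint would pass 70% of its speed; a pose out of reach is approached as far as the arm can. A call with a gripper value outside its range is refused whole. The fingers move at their own pace and stop on an object; FORCE is the grip in N (left out, the last holds). Time passes only in rows, so rows that do not move let the fingers close. It gives the time, the measured TCP pose, the force, the opening and the grip force at its end, in the units of the state.
- ctrl.get_state(): the state, without advancing time (a new reading comes with each control period).
- get_image(name): name is "scene" or "side" or "wrist"; returns a dict with "pixels" (384x512x3 uint8, red, green, blue), "fx", "fy", "cx", "cy" (pixels), "T" (4x4, takes a point from camera to world coordinates); the wrist camera has in their place "T_tool_cam" (4x4, takes a point from camera to tool coordinates, whose origin is the TCP and whose axes are the flange's). Camera axes: x right, y down, z forward; pixel columns grow to the right and rows downward; lengths in m; the calibration is good to about 2 mm. The wrist camera is an equidistant fisheye: a pixel r from the principal point sees the ray r / f radians off the axis. A picture is of the moment at which its call begins: read the wrist's pose just before it. There is no depth.
- job.close_job(): hands the job in; it is judged then, once.
The state is a dict: "time": time; "joint_positions": joint angles; "qd": joint speeds; "joint_torque": joint torques, N m; "position": TCP position; "tool_rot": TCP orientation; "ft_force": force on the tool from outside, world axes, zero at the start; "torque": the same for the moment, N m; "grip_width": opening from 0.0 (shut) to 1.0 (fully open); "grip_force": force on a finger pad.
Only numpy, scipy, OpenCV 4.12 (cv2) and the standard library are available. Lean on these libraries where they do the work, as an engineer would, in place of code of your own. Each camera call takes 0.05 s, during which the arm holds its last target. There are 200 camera calls.

## Working session

There is one attempt and no reset: what is moved stays moved. The work goes in short steps, Python scripts to look and compute and a shell command to move; the robot and the scene stay as the last step left them, time stands still between calls to the robot, and variables do not carry over. Pictures are saved under pics/ and viewed, at most 10 in all, crops included, and the job is handed in when it is done.

```bash
ls; mkdir -p pics; cat > h.py <<'E'
import numpy as np, cv2
from bench import ctrl, get_image, job
from scipy.spatial.transform import Rotation as R
def snap(n,f):
    im=get_image(n); cv2.imwrite('pics/'+f,im['pixels'][:,:,::-1]); return im
def ray(im,u,v,Tw=None):
    if Tw is None:
        d=np.array([(u-im['cx'])/im['fx'],(v-im['cy'])/im['fy'],1]);T=np.array(im['T'])
    else:
        a=np.array([(u-im['cx'])/im['fx'],(v-im['cy'])/im['fy']]);r=np.hypot(*a)+1e-12
        d=np.r_[a/r*np.sin(r),np.cos(r)];T=Tw@np.array(im['T_tool_cam'])
    d=T[:3,:3]@d; return T[:3,3],d/np.linalg.norm(d)
def onz(im,u,v,z,Tw=None):
    o,d=ray(im,u,v,Tw); return o+d*(z-o[2])/d[2]
def Tw():
    s=ctrl.get_state();T=np.eye(4);T[:3,:3]=R.from_rotvec(s['tool_rot']).as_matrix();T[:3,3]=s['position'];return T
E
python3 - <<'E'
from h import *
import pickle
T=Tw();print(T.round(3)); s=ctrl.get_state();print(s)
ims={n:snap(n,n+'0.png') for n in('scene','side')}
ims['T']=T;ims['wrist']=snap('wrist','wrist0.png');pickle.dump(ims,open('i0.pkl','wb'))
for n in('scene','side'):print(np.array(ims[n]['T']).round(3),ims[n]['fx'])
w=np.hstack([ims[n]['pixels'] for n in('scene','side')]);
a=np.vstack([ims['scene']['pixels'],ims['side']['pixels']])
cv2.imwrite('pics/both.png',cv2.resize(a,(400*1,600))[:,:,::-1])
E
```

```text
pics
[[ 0.924  0.383 -0.001  0.249]
 [ 0.383 -0.924  0.002 -0.6  ]
 [-0.    -0.002 -1.     0.221]
 [ 0.     0.     0.     1.   ]]
{'time': 0.0, 'joint_positions': array([ 1.19207982,  0.32184444, -0.07010022,  1.45169037,  0.02262318,
        1.37081691, -0.05692783]), 'qd': array([ 2.63627143e-04, -5.37151687e-04, -1.51372140e-03,  3.53752766e-04,
       -8.88907379e-04,  3.41061962e-05,  1.08931252e-03]), 'joint_torque': array([ 4.97548408e-04, -4.91287100e+01, -4.03993120e-01, -3.12518513e+01,
       -6.43322314e-02,  4.38447192e-02,  1.80346033e-04]), 'position': array([ 0.24855096, -0.59998502,  0.22144002]), 'tool_rot': array([-3.07931431e+00, -6.12737521e-01,  7.84601816e-04]), 'ft_force': array([ 0.1012796 ,  0.1344137 , -0.48509373]), 'torque': array([ 0.01963178, -0.01492753, -0.03455685]), 'grip_force': 0.0, 'grip_width': 0.9954948667418747}
[[-0.774 -0.3    0.558 -0.535]
 [-0.633  0.401 -0.662  1.158]
 [-0.025 -0.865 -0.501  0.981]
 [ 0.     0.     0.     1.   ]] 421.78674557067325
[[-0.998 -0.017  0.058  0.379]
 [-0.061  0.362 -0.93   1.382]
 [-0.005 -0.932 -0.362  0.639]
 [ 0.     0.     0.     1.   ]] 429.25181282804596
```

View pics/scene0.png

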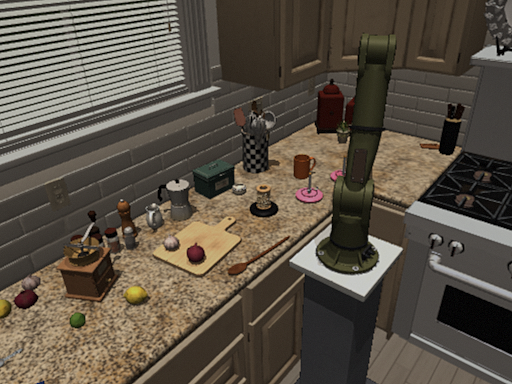

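View pics/side0.png

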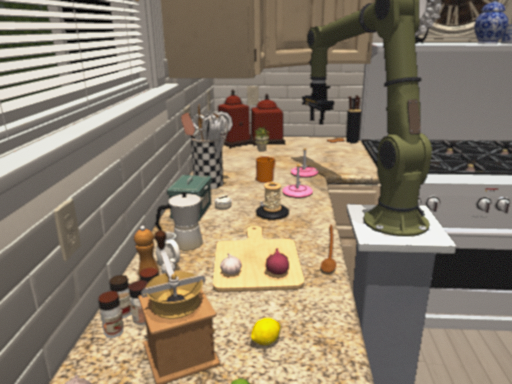

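The scene picture shows the spool on the black foot at about (264,197), and the side picture shows it at (272,197). Look-alikes are the pink stands, at scene (310,195) and (340,176) and side (298,190) and (304,171). I choose the black-footed one that carries the spool. The board is at scene (198,245) and side (258,265), the onion at scene (196,254), the garlic at (171,243) and the timer at (239,188).

```bash
cat > m.py <<'E'
from h import *
import pickle
ims=pickle.load(open('i0.pkl','rb'));S,D=ims['scene'],ims['side']
def tri(p,q):
    o1,d1=ray(S,*p);o2,d2=ray(D,*q);A=np.c_[d1,-d2];t=np.linalg.lstsq(A,o2-o1,rcond=None)[0]
    a,b=o1+d1*t[0],o2+d2*t[1];return (a+b)/2,np.linalg.norm(a-b)
# black foot mask
for n,im,roi in(('scene',S,(245,185,40,35)),('side',D,(250,175,45,48))):
    x,y,w,h=roi;c=im['pixels'][y:y+h,x:x+w].astype(int)
    m=((c.max(2)<45)).astype(np.uint8)
    k,l,st,ce=cv2.connectedComponentsWithStats(m);i=1+np.argmax(st[1:,4]);print(n,'black',st[i][:4]+[x,y,0,0],st[i][4])
    hull=cv2.convexHull(np.argwhere(l==i)[:,::-1].astype(np.int32)).squeeze()
    # project to z=.01
    P=np.array([onz(im,u+x,v+y,0.018)[:2] for u,v in hull]);print(' foot centre',cv2.minEnclosingCircle(P.astype(np.float32)))
    hsv=cv2.cvtColor(im['pixels'],cv2.COLOR_RGB2HSV)
    b=(im['pixels'].astype(int).sum(2)>0)
for n,im,(x,y,w,h) in(('scene',S,(150,210,100,70)),('side',D,(205,220,105,75))):
    hsv=cv2.cvtColor(im['pixels'],cv2.COLOR_RGB2HSV)[y:y+h,x:x+w]
    m=cv2.inRange(hsv,(12,60,150),(32,190,255));m=cv2.morphologyEx(m,cv2.MORPH_OPEN,np.ones((3,3)))
    c=max(cv2.findContours(m,0,2)[0],key=cv2.contourArea).squeeze()+[x,y]
    P=np.array([onz(im,u,v,0.018)[:2] for u,v in c]).astype(np.float32)
    print(n,'board rect',cv2.minAreaRect(P),cv2.boxPoints(cv2.minAreaRect(P)).round(3).tolist())
    ap=cv2.approxPolyDP(cv2.convexHull(P),0.012,True).squeeze();print(ap.round(3).tolist())
print('top tri',tri((264,189),(272,185)))
print('onion',tri((196,254),(277,264)),'garlic',tri((171,243),(231,266)),'timer',tri((239,188),(223,202)))
for n,p in(('pink1',((310,195),(298,190))),('mug',((302,167),(265,169))),('moka',((179,200),(185,222))),('plum',((258,150),(208,155))),('box',((213,178),(189,194)))):print(n,tri(*p))
a=cv2.resize(S['pixels'][160:230,210:340],None,fx=4,fy=4);b=cv2.resize(D['pixels'][160:230,210:340],None,fx=4,fy=4)
cv2.imwrite('pics/crop1.png',np.vstack([a,b])[:,:,::-1])
E
python3 m.py
```

```text
scene black [250 201  28  16] 255
 foot centre ((0.4211246371269226, -0.03996984660625458), 0.06524543464183807)
side black [257 207  17  12] 59
 foot centre ((0.4559191167354584, -0.018526900559663773), 0.05119858309626579)
scene board rect ((0.4782925546169281, 0.2570766806602478), (0.2605368494987488, 0.39070528745651245), 9.230498313903809) [[0.3179999887943268, 0.42899999022483826], [0.38100001215934753, 0.0430000014603138], [0.6380000114440918, 0.08500000089406967], [0.5759999752044678, 0.47099998593330383]]
[[0.47600001096725464, 0.05900000035762787], [0.6159999966621399, 0.17399999499320984], [0.5619999766349792, 0.4560000002384186], [0.36399999260902405, 0.4359999895095825], [0.3319999873638153, 0.4189999997615814], [0.35600000619888306, 0.19699999690055847]]
side board rect ((0.47043827176094055, 0.2655903100967407), (0.35679692029953003, 0.43629950284957886), 2.865980386734009) [[0.2809999883174896, 0.4749999940395355], [0.30300000309944153, 0.039000000804662704], [0.6600000262260437, 0.05700000002980232], [0.6380000114440918, 0.492000013589859]]
[[0.6600000262260437, 0.05
[... 242 characters left out ...]
onion (array([0.40300079, 0.37643281, 0.04120032]), np.float64(0.0015789720365176497)) garlic (array([0.52660529, 0.38661228, 0.03850871]), np.float64(0.0007878851729244318)) timer (array([ 0.62167838, -0.1080841 ,  0.0183294 ]), np.float64(0.0015295148302966824))
pink1 (array([ 0.33467037, -0.26872129,  0.00864725]), np.float64(0.003173598081570615))
mug (array([ 0.47823444, -0.41671082,  0.04863224]), np.float64(0.00342784956930215))
moka (array([0.6939785 , 0.19134553, 0.07237492]), np.float64(0.0007976824518512535))
plum (array([ 0.71245587, -0.35954792,  0.11323047]), np.float64(0.031015537536410284))
box (array([ 0.73474847, -0.05452786,  0.06426775]), np.float64(0.009510020316815011))
```

View pics/crop1.png

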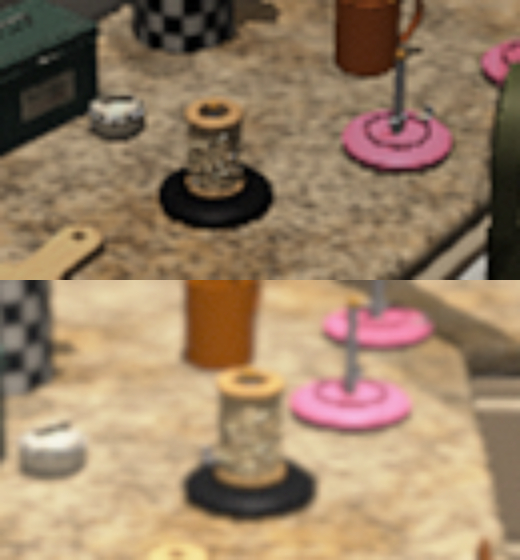

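The crop confirms it: the spool with pale flanges stands on the black foot, with the cutter at its edge. The two look-alike stands are pink and empty, so they are out. The spool is at about (0.425,-0.045). I'm moving above it.

```bash
python3 -m crank '[[[18.8,-22.3,0,0,-1],[18.8,-22.3,0,0,-1],[18.8,-22.3,0,0,-1],[18.8,-22.3,0,0,-1],[18.8,-22.3,0,0,-1],[18.8,-22.3,0,0,-1],[18.8,-22.3,0,0,-1],[18.8,-22.3,0,0,-1],[18.8,-22.3,0,0,-1],[18.8,-22.3,0,0,-1]]]'; python3 -m crank '[[[18.8,-22.3,0,0,-1],[18.8,-22.3,0,0,-1],[18.8,-22.3,0,0,-1],[18.8,-22.3,0,0,-1],[18.8,-22.3,0,0,-1],[18.8,-22.3,0,0,-1],[18.8,-22.3,0,0,-1],[18.8,-22.3,0,0,-1],[18.8,-22.3,0,0,-1],[18.8,-22.3,0,0,-1]]]'
python3 - <<'E'
from h import *
import pickle
T=Tw();im=snap('wrist','w1.png');pickle.dump((T,im),open('w1.pkl','wb'))
s=ctrl.get_state();print(T.round(4),s['joint_positions'],s['ft_force'],np.array(im['T_tool_cam']).round(3),im['fx'])
E
```

```text
time: 0.98
position: [0.3372, -0.321, 0.2223]
tool_rot: [-3.081, -0.613, 0.0]
ft_force: [0.9, 0.4, 0.8]
grip_width: 1.001
grip_force: 0.0
time: 1.82
position: [0.4254, -0.0431, 0.2225]
tool_rot: [3.081, 0.613, -0.0]
ft_force: [-0.2, -0.5, -0.6]
grip_width: 1.001
grip_force: 0.0
[[ 9.239e-01  3.827e-01  1.000e-04  4.254e-01]
 [ 3.827e-01 -9.239e-01 -6.000e-04 -4.310e-02]
 [-2.000e-04  6.000e-04 -1.000e+00  2.225e-01]
 [ 0.000e+00  0.000e+00  0.000e+00  1.000e+00]] [ 0.73190094 -0.16249178 -0.62921719  1.9409835  -0.10110058  1.3320499
 -1.0375375 ] [1.0900537  5.16155705 0.32419045] [[ 0.001 -0.955 -0.296  0.081]
 [ 1.     0.001  0.    -0.   ]
 [-0.    -0.296  0.955 -0.161]
 [ 0.     0.     0.     1.   ]] 297.3186396354542
```

View pics/w1.png

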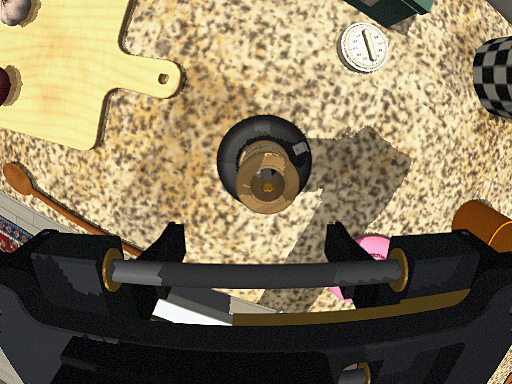

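The wrist picture shows the spool's top at (267,185) with the brass tip in its bore at (267,187). The black foot is centred near (264,160), with the cutter at (301,149). The board's handle hole is at (163,78) and the timer at (363,46).

```bash
cat > m2.py <<'E'
from h import *
import pickle,sys
from scipy.optimize import least_squares
def fitc(P,r=None):
    f=lambda p:np.hypot(P[:,0]-p[0],P[:,1]-p[1])-(p[2] if r is None else r)
    s=least_squares(f,[*P.mean(0),r or .03],loss='soft_l1',f_scale=.001);return s.x.round(4),np.abs(f(s.x)).mean().round(4)
def flange(T,im,c,rad,z=0.112):
    # radial scan from centre for tan->non-tan edge, lower half of image
    hsv=cv2.cvtColor(im['pixels'],cv2.COLOR_RGB2HSV)
    m=cv2.inRange(hsv,(8,60,60),(30,200,255))
    m=cv2.inRange(cv2.cvtColor(im['pixels'],cv2.COLOR_RGB2GRAY),55,255) if 0 else m
    return m
if __name__=='__main__':
    T,im=pickle.load(open('w1.pkl','rb'));px=im['pixels']
    hsv=cv2.cvtColor(px,cv2.COLOR_RGB2HSV)
    # foot: dark blob
    g=px.max(2)[105:225,205:325]; m=(g<75).astype(np.uint8)
    k,l,st,ce=cv2.connectedComponentsWithStats(m);i=l[50,22] or 1+np.argmax(st[1:,4]);c=np.argwhere(l==i)[:,::-1]+[205,105]
    print('foot blob',c.min(0),c.max(0))
    h=cv2.convexHull(c.astype(np.int32)).squeeze();h=h[(h[:,0]<262)|(h[:,1]<150)]
    print('foot z.02',fitc(np.array([onz(im,u,v,.018,T)[:2] for u,v in h])))
    for a in np.linspace(-0.3,np.pi+.3,9):
        print(round(a,2),[px[int(186+r*np.sin(a)),int(267+r*np.cos(a))].tolist() for r in range(24,38,2)])
    for p in((267,187),):print('tip',onz(im,*p,.122,T))
    m=cv2.inRange(hsv,(12,40,150),(30,170,255))[0:165,0:190];
    print('hole',onz(im,163,78,.018,T),'shoulder',[onz(im,u,v,.018,T)[:2].round(3) for u,v in((95,149),(108,92),(124,55),(128,0),(0,122),(181,78))])
    print('timer',onz(im,363,46,.047,T))
    print('onion',onz(im,0,84,.05,T),'garlic',onz(im,14,10,.04,T))
    z=cv2.resize(px[110:230,205:330],None,fx=4,fy=4,interpolation=cv2.INTER_NEAREST);cv2.imwrite('pics/z1.png',z[:,:,::-1])
E
python3 m2.py
```

```text
foot blob [217 114] [311 202]
foot z.02 (array([ 0.433 , -0.0528,  0.0605]), np.float64(0.0003))
-0.3 [[128, 100, 60], [129, 99, 61], [129, 98, 63], [131, 101, 60], [122, 90, 56], [27, 33, 33], [39, 39, 40]]
0.17 [[108, 86, 50], [109, 82, 49], [112, 84, 47], [114, 88, 53], [29, 21, 25], [11, 9, 16], [255, 241, 179]]
0.64 [[99, 76, 44], [152, 116, 69], [171, 133, 82], [142, 115, 77], [213, 189, 148], [231, 213, 158], [244, 226, 175]]
1.1 [[155, 120, 71], [164, 126, 75], [161, 124, 75], [238, 217, 167], [222, 192, 149], [142, 121, 93], [178, 152, 117]]
1.57 [[148, 114, 72], [160, 121, 75], [165, 139, 99], [203, 176, 134], [229, 212, 165], [248, 236, 198], [246, 233, 191]]
2.04 [[180, 140, 84], [172, 134, 80], [149, 118, 67], [161, 138, 113], [248, 238, 202], [224, 203, 165], [200, 174, 133]]
2.51 [[181, 139, 84], [175, 136, 80], [174, 137, 81], [137, 117, 88], [208, 179, 133], [220, 185, 131], [232, 206, 145]]
2.97 [[128, 96, 61], [123, 96, 60], [121, 94, 54], [110, 85, 54], [38, 42, 42], [42, 40, 42], [21, 22, 21]]
3.44 [[122, 92, 58], [115, 89, 52], [122, 92, 54], [122, 96, 56], [87, 73, 49], [73, 73, 70], [69, 69, 67]]
tip [ 0.43209762 -0.05223612  0.122     ]
hole [0.48596729 0.10557169 0.018     ] shoulder [array([0.366, 0.17 ]), array([0.446, 0.174]), array([0.498, 0.169]), array([0.57 , 0.195]), array([0.343, 0.37 ]), array([0.493, 0.083])]
timer [ 0.61246147 -0.10072316  0.047     ]
onion [0.41134972 0.35314743 0.05      ] garlic [0.52170937 0.38056295 0.04      ]
```

View pics/z1.png

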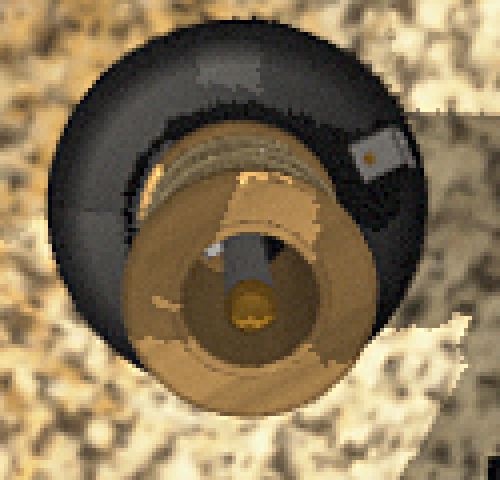

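```bash
python3 -m crank '[[[1,3.8,12,0,-1],[1,3.8,12,0,-1],[1,3.8,12,0,-1],[0,0,12,0,-1],[0,0,12,0,-1],[0,0,0,0,-1],[0,0,0,0,-1]]]'
python3 - <<'E'
from h import *
from m2 import fitc
import pickle
T,im=pickle.load(open('w1.pkl','rb'))
q=np.array([(123,295),(378,300),(250,415),(150,365),(345,368),(352,225),(146,228)])/4+[205,110]-.4
print('flange',fitc(np.array([onz(im,u,v,.112,T)[:2] for u,v in q])))
T=Tw();im=snap('wrist','w2.png');pickle.dump((T,im),open('w2.pkl','wb'));print(T.round(4))
z=cv2.resize(im['pixels'][130:290,180:360],None,fx=4,fy=3.75,interpolation=cv2.INTER_NEAREST);z=cv2.resize(im['pixels'][130:290,170:360],None,fx=4,fy=4)[:600];print(z.shape)
z=z[:600];cv2.imwrite('pics/z2.png',z[:,:,::-1])
E
```

```text
time: 2.45
position: [0.432, -0.0539, 0.1621]
tool_rot: [-3.08, -0.613, 0.002]
ft_force: [-0.4, 0.5, 0.1]
grip_width: 0.999
grip_force: 0.0
flange (array([ 0.4324, -0.0527,  0.0299]), np.float64(0.0004))
[[ 9.238e-01  3.829e-01 -1.500e-03  4.320e-01]
 [ 3.829e-01 -9.238e-01  4.000e-04 -5.390e-02]
 [-1.200e-03 -9.000e-04 -1.000e+00  1.621e-01]
 [ 0.000e+00  0.000e+00  0.000e+00  1.000e+00]]
(600, 760, 3)
```

```bash
python3 -c "
import cv2;z=cv2.imread('pics/z2.png');cv2.imwrite('pics/z2.png',z[:600,:800])"
```

```text
(no output)
```

View pics/z2.png

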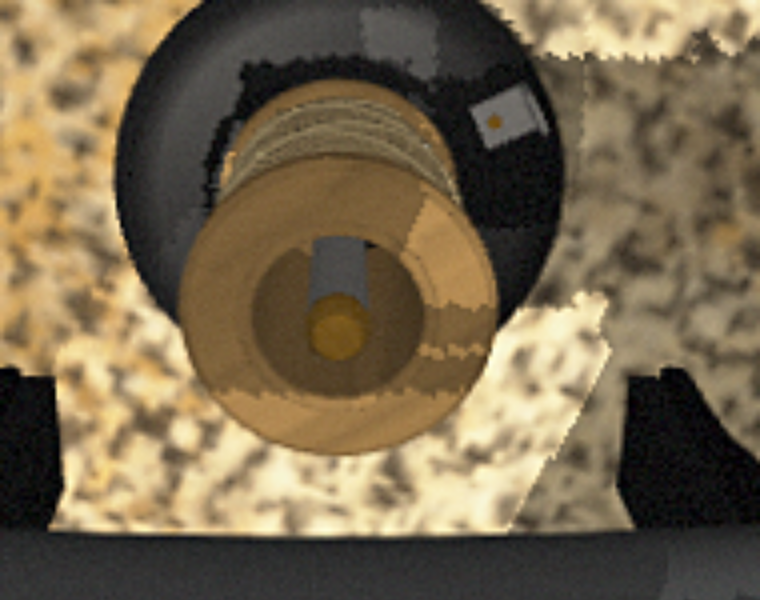

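In the close crop the flange is centred near (338,303), which is pixel (254,206), and the brass tip is at (338,330). It sits between the open fingers.

```bash
python3 - <<'E'
from h import *
from m2 import fitc
import pickle
T,im=pickle.load(open('w2.pkl','rb'))
f=lambda p:np.array(p)/4+[170,130]-.4
c,e=fitc(np.array([onz(im,*f(p),.112,T)[:2] for p in[(180,305),(497,305),(338,455),(215,395),(462,395),(250,418),(338,153),(225,205)]]))
print('flange',c,e)
t=onz(im,*f((338,332)),.122,T);print('tip',t)
b,_=fitc(np.array([onz(im,*f(p),.112,T)[:2] for p in[(252,318),(423,318),(338,398),(275,372),(400,372),(338,236)]]));print('bore',b)
for p in(c[:2],t[:2],b[:2]):print('tool shift mm',1000*(T[:2,:2].T@(p-T[:2,3])).round(4))
E
```

```text
flange [ 0.4335 -0.0527  0.0301] 0.0005
tip [ 0.43290438 -0.05261178  0.122     ]
bore [ 0.4316 -0.053   0.0164]
tool shift mm [ 1.9 -0.5]
tool shift mm [ 1.4 -0.8]
tool shift mm [ 0. -1.]
```

```bash
python3 -m crank '[[[0.5,-0.4,10,0,-1],[0.5,-0.3,10,0,-1],[0,0,10,0,-1],[0,0,10,0,-1],[0,0,10,0,-1],[0,0,10,0,-1],[0,0,8,0,-1],[0,0,5,0,-1],[0,0,0,0,-1],[0,0,0,0,-1]]]' 15; python3 -m crank '[[[0,0,0,0,0],[0,0,0,0,0.2],[0,0,0,0,0.4],[0,0,0,0,0.4],[0,0,0,0,0.6],[0,0,0,0,0.6],[0,0,0,0,1],[0,0,0,0,1]]]' 15
```

```text
time: 3.33
position: [0.4332, -0.0528, 0.0893]
tool_rot: [-3.081, -0.613, 0.001]
ft_force: [-0.4, -0.4, 1.3]
grip_width: 0.999
grip_force: 0.0
time: 4.0
position: [0.4334, -0.0528, 0.0898]
tool_rot: [3.081, 0.613, 0.0]
ft_force: [-0.6, 0.3, 2.8]
grip_width: 0.712
grip_force: 15.0
```

```bash
python3 -m crank '[[[0,0,-1,0,1],[0,0,-1,0,1],[0,0,-1,0,1],[0,0,0,0,1],[0,0,0,0,1]]]'; python3 -m crank '[[[0,0,-0.7,0,1],[0,0,-0.7,0,1],[0,0,-0.6,0,1],[0,0,0,0,1],[0,0,0,0,1]]]'
```

```text
time: 4.42
position: [0.433, -0.053, 0.0923]
tool_rot: [-3.081, -0.613, 0.001]
ft_force: [-1.1, -0.3, -2.8]
grip_width: 0.716
grip_force: 15.0
time: 4.83
position: [0.4333, -0.0529, 0.0946]
tool_rot: [3.081, 0.613, 0.0]
ft_force: [0.2, 0.6, -2.5]
grip_width: 0.716
grip_force: 15.0
```

```bash
python3 -m crank '[[[0,0,-0.4,0,1],[0,0,0,0,1],[0,0,0,0,1]]]'; python3 -m crank '[[[0,0,-0.3,0,1],[0,0,0,0,1],[0,0,0,0,1]]]'
```

```text
time: 5.08
position: [0.4331, -0.0529, 0.0949]
tool_rot: [-3.081, -0.613, 0.0]
ft_force: [0.1, -0.8, -3.2]
grip_width: 0.713
grip_force: 15.0
time: 5.33
position: [0.4329, -0.053, 0.0949]
tool_rot: [-3.081, -0.613, 0.001]
ft_force: [0.1, 0.0, -6.2]
grip_width: 0.71
grip_force: 15.0
```

The lock stops it at 5 mm with a light preload of about 3.5 N. Now I turn it and watch the force.

```bash
for i in 1; do :; done; python3 -m crank '[[[0,0,0,-0.07,1],[0,0,0,-0.07,1],[0,0,0,-0.07,1],[0,0,0,-0.07,1],[0,0,0,0,1]]]' | grep -v grip; python3 -m crank '[[[0,0,0,-0.07,1],[0,0,0,-0.07,1],[0,0,0,-0.07,1],[0,0,0,-0.07,1],[0,0,0,0,1]]]'| grep -v grip
```

```text
time: 5.75
position: [0.4329, -0.0528, 0.095]
tool_rot: [-2.964, -1.04, 0.001]
ft_force: [-0.2, 0.0, -5.6]
time: 6.17
position: [0.4329, -0.0528, 0.095]
tool_rot: [-2.791, -1.44, 0.001]
ft_force: [-0.0, 0.4, -6.8]
```

```bash
python3 -m crank '[[[0,0,0,-0.07,1],[0,0,0,-0.07,1],[0,0,0,-0.07,1],[0,0,0,-0.07,1],[0,0,0,0,1]]]' | grep -v grip; python3 -m crank '[[[0,0,0,-0.07,1],[0,0,0,-0.07,1],[0,0,0,-0.07,1],[0,0,0,-0.07,1],[0,0,0,0,1]]]'| grep -v grip
```

```text
time: 6.58
position: [0.4331, -0.0528, 0.0951]
tool_rot: [-2.565, -1.814, 0.0]
ft_force: [0.5, -0.0, -5.6]
time: 7.0
position: [0.4333, -0.0527, 0.0952]
tool_rot: [-2.287, -2.153, -0.001]
ft_force: [0.4, 0.7, -6.2]
```

```bash
python3 -m crank '[[[0,0,0,-0.07,1],[0,0,0,-0.07,1],[0,0,0,-0.07,1],[0,0,0,-0.07,1],[0,0,0,0,1]]]' | grep -v grip; python3 -m crank '[[[0,0,0,-0.07,1],[0,0,0,-0.07,1],[0,0,0,-0.07,1],[0,0,0,-0.07,1],[0,0,0,0,1]]]'| grep -v grip
```

```text
time: 7.42
position: [0.4337, -0.0531, 0.0957]
tool_rot: [1.965, 2.45, 0.0]
ft_force: [0.4, -0.3, -3.7]
time: 7.83
position: [0.4336, -0.0531, 0.0955]
tool_rot: [1.604, 2.7, 0.0]
ft_force: [-0.6, 0.4, -3.1]
```

```bash
python3 -m crank '[[[0,0,0,-0.07,1],[0,0,0,-0.07,1],[0,0,0,-0.07,1],[0,0,0,0,1]]]'; python3 -c "
from h import *;print(ctrl.get_state()['joint_positions'].round(2))"
```

```text
time: 8.17
position: [0.4335, -0.053, 0.0955]
tool_rot: [1.313, 2.853, -0.0]
ft_force: [0.3, 1.0, -2.5]
grip_width: 0.714
grip_force: 15.0
[ 0.72 -0.   -0.65  2.09 -0.    1.05  0.78]
```

The force fell back to the spool's weight alone between 64 and 80 degrees and stays there at 108, so it is free. I turn back to mid-window and ease it up.

```bash
python3 -m crank '[[[0,0,0,0.07,1],[0,0,0,0.07,1],[0,0,0,0.07,1],[0,0,-1,0,1],[0,0,-1,0,1],[0,0,0,0,1]]]'; python3 -m crank '[[[0,0,-1.5,0,1],[0,0,-1.5,0,1],[0,0,-2,0,1],[0,0,-2,0,1],[0,0,0,0,1]]]'
```

```text
time: 8.67
position: [0.4335, -0.053, 0.0976]
tool_rot: [1.601, 2.702, 0.0]
ft_force: [-0.4, 1.0, -2.8]
grip_width: 0.716
grip_force: 15.0
time: 9.08
position: [0.4336, -0.053, 0.1048]
tool_rot: [1.6, 2.703, 0.0]
ft_force: [-0.3, -0.1, -3.4]
grip_width: 0.71
grip_force: 15.0
```

```bash
python3 -m crank '[[[0,0,-6,0,1],[0,0,-8,0,1],[0,0,-10,0,1],[0,0,-10,0,1],[0,0,-10,0,1],[0,0,-10,0,1],[0,0,0,0,1]]]'; python3 -m crank '[[[0,0,-12,0,1],[0,0,-14,0,1],[0,0,-14,0,1],[0,0,-14,0,1],[0,0,-12,0,1],[0,0,-5,0,1],[0,0,0,0,1]]]'
python3 - <<'E'
from h import *
import pickle
T=Tw();im=snap('wrist','w3.png');pickle.dump((T,im),open('w3.pkl','wb'));print(T.round(4));pickle.dump(snap('scene','s3.png'),open('s3.pkl','wb'))
E
```

```text
time: 9.67
position: [0.4349, -0.0532, 0.1609]
tool_rot: [1.598, 2.7, 0.001]
ft_force: [1.1, -0.0, -2.1]
grip_width: 0.712
grip_force: 15.0
time: 10.25
position: [0.4339, -0.053, 0.2302]
tool_rot: [1.599, 2.702, 0.001]
ft_force: [-0.4, 0.4, -3.0]
grip_width: 0.713
grip_force: 15.0
[[-4.811e-01  8.767e-01  2.000e-03  4.339e-01]
 [ 8.767e-01  4.811e-01 -8.000e-04 -5.300e-02]
 [-1.700e-03  1.400e-03 -1.000e+00  2.302e-01]
 [ 0.000e+00  0.000e+00  0.000e+00  1.000e+00]]
```

View pics/w3.png

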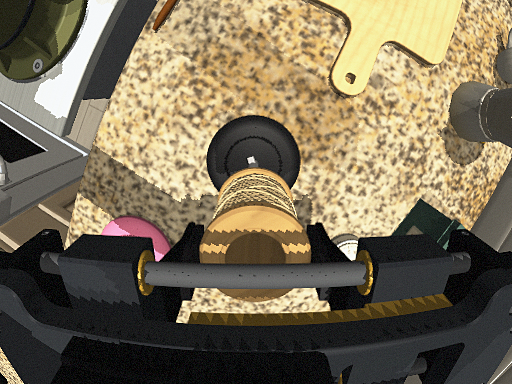

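The wrist picture shows the spool hanging in the fingers at (255,225), clear of the spindle. The stand is still in place behind it at (253,158), and the board's handle is at (350,78). I carry it to the board now.

```bash
python3 -m crank '[[[5,4,0,0,1],[10,8,0,0,1],[14,10,0,0,1],[15,11,0,0,1],[15,11,0,0,1],[15,11,0,0,1],[15,11,0,0,1],[15,11,0,0,1],[15,11,0,0,1],[15,11,0,0,1]]]'|grep -v rot; python3 -m crank '[[[15,11,0,0,1],[15,11,0,0,1],[15,11,0,0,1],[15,11,0,0,1],[14,10,0,0,1],[12,9,0,0,1],[9,7,0,0,1],[6,4,0,0,1],[3,2,0,0,1],[0,0,0,0,1]]]'
python3 - <<'E'
from h import *
import pickle
T=Tw();im=snap('wrist','w4.png');S=snap('scene','s4.png');D=snap('side','d4.png');pickle.dump((T,im,S,D),open('w4.pkl','wb'))
print(ctrl.get_state()['joint_positions'].round(2))
a=cv2.resize(S['pixels'][165:285,130:310],None,fx=3,fy=2.4);a=cv2.resize(S['pixels'][180:280,140:300],(540,300))
b=cv2.resize(D['pixels'][170:300,190:320],(300,300));w=cv2.resize(im['pixels'],(400,300))
o=np.zeros((600,800,3),np.uint8);o[:300,:540]=a;o[300:,:300]=b;o[300:,400:]=w;cv2.imwrite('pics/mix4.png',o[:,:,::-1])
E
```

```text
time: 11.18
position: [0.4549, 0.1136, 0.2284]
ft_force: [1.2, -0.6, -2.5]
grip_width: 0.71
grip_force: 15.0
time: 12.02
position: [0.4715, 0.2407, 0.2287]
tool_rot: [-1.598, -2.704, 0.0]
ft_force: [0.0, -0.7, -3.3]
grip_width: 0.714
grip_force: 15.0
[ 0.4   0.15 -0.99  1.71  0.13  1.35 -0.12]
```

View pics/mix4.png

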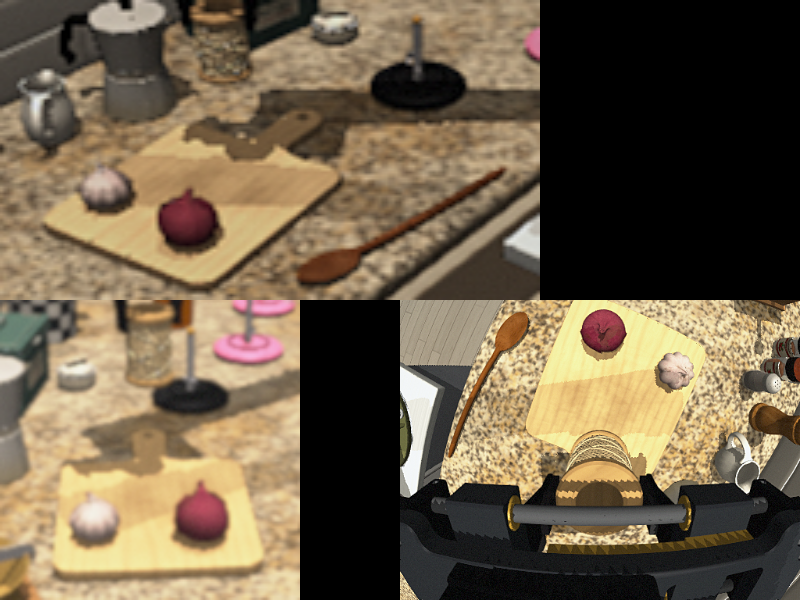

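The spool hangs over the board's middle, with the garlic and onion on the far part. In the composite's wrist view the board corners are at about (527,428) and (706,352). The empty stand is still standing.

```bash
python3 - <<'E'
from h import *
import pickle
T,im,S,D=pickle.load(open('w4.pkl','rb'))
f=lambda p:((p[0]-400)*1.28,(p[1]-300)*1.28)
for n,p in(('nearL',(527,428)),('farR',(706,352)),('nearR',(653,472)),('farL',(577,305))):print(n,onz(im,*f(p),.018,T)[:2].round(3))
for n,p,z in(('onion',(604,331),.035),('garlic',(676,371),.03)):print(n,onz(im,*f(p),z,T)[:2].round(3))
g=lambda p:(140+p[0]*160/540,180+p[1]/3)
for n,p in(('near-x+y',(207,280)),('nearL',(340,180)),('far',(47,212)),('handle',(320,118))):print(n,onz(S,*g(p),.016)[:2].round(3))
# did stand move: foot in scene, before/after
S0=pickle.load(open('i0.pkl','rb'))['scene']
for s in(S0,S):
    c=s['pixels'][198:222,244:284].max(2)<45;print(np.argwhere(c).min(0),np.argwhere(c).max(0))
E
```

```text
nearL [0.363 0.184]
farR [0.563 0.446]
nearR [0.592 0.219]
farL [0.342 0.402]
onion [0.403 0.38 ]
garlic [0.53  0.385]
near-x+y [0.335 0.42 ]
nearL [0.353 0.191]
far [0.567 0.439]
handle [0.466 0.098]
[3 6] [18 33]
[0 6] [22 37]
```

```bash
python3 -m crank '[[[5,1.5,4,0,1],[8,2.5,10,0,1],[8,2.5,14,0,1],[8,2.5,15,0,1],[0,0,15,0,1],[0,0,15,0,1],[0,0,15,0,1],[0,0,12,0,1],[0,0,10,0,1],[0,0,0,0,1]]]'; python3 -m crank '[[[0,0,8,0,1],[0,0,6,0,1],[0,0,4,0,1],[0,0,3,0,1],[0,0,2,0,1],[0,0,0,0,1],[0,0,0,0,1]]]'
```

```text
time: 13.0
position: [0.4649, 0.2686, 0.1171]
tool_rot: [-1.6, -2.701, 0.005]
ft_force: [-0.4, -0.4, -3.1]
grip_width: 0.711
grip_force: 15.0
time: 13.58
position: [0.4661, 0.2698, 0.0963]
tool_rot: [1.6, 2.704, 0.0]
ft_force: [-0.4, -0.0, -2.6]
grip_width: 0.714
grip_force: 15.0
```

```bash
python3 -m crank '[[[0,0,1.5,0,1],[0,0,1.5,0,1],[0,0,1.5,0,1],[0,0,1,0,1],[0,0,1,0,1],[0,0,0,0,1],[0,0,0,0,1]]]'; python3 -m crank '[[[0,0,0.6,0,1],[0,0,0.6,0,1],[0,0,0,0,1],[0,0,0,0,1]]]'; python3 -m crank '[[[0,0,0.6,0,1],[0,0,0,0,1],[0,0,0,0,1]]]'
```

```text
time: 14.17
position: [0.466, 0.2697, 0.0897]
tool_rot: [-1.6, -2.704, 0.0]
ft_force: [0.3, 0.5, -3.1]
grip_width: 0.715
grip_force: 15.0
time: 14.5
position: [0.466, 0.2697, 0.0885]
tool_rot: [1.6, 2.704, -0.0]
ft_force: [0.6, 0.4, -3.1]
grip_width: 0.71
grip_force: 15.0
time: 14.75
position: [0.466, 0.2696, 0.0879]
tool_rot: [1.6, 2.704, -0.0]
ft_force: [-0.5, -0.3, -3.1]
grip_width: 0.712
grip_force: 15.0
```

```bash
python3 -m crank '[[[0,0,0.6,0,1],[0,0,0,0,1],[0,0,0,0,1]]]'|grep -v grip; python3 -m crank '[[[0,0,0.4,0,1],[0,0,0,0,1],[0,0,0,0,1]]]'|grep -v grip
```

```text
time: 15.0
position: [0.4661, 0.2697, 0.0876]
tool_rot: [1.6, 2.703, 0.0]
ft_force: [0.2, -0.7, 0.1]
time: 15.25
position: [0.4661, 0.2698, 0.0875]
tool_rot: [1.6, 2.703, -0.0]
ft_force: [-1.9, -1.3, 6.2]
```

The spool is on the board and taking its own weight. I open gently, then rise.

```bash
python3 -m crank '[[[0,0,-0.4,0,1],[0,0,0,0,0.3],[0,0,0,0,0],[0,0,0,0,-0.5],[0,0,0,0,-1],[0,0,0,0,-1],[0,0,0,0,-1]]]' 5;  python3 -m crank '[[[0,0,-4,0,-1],[0,0,-8,0,-1],[0,0,-12,0,-1],[0,0,-15,0,-1],[0,0,-15,0,-1],[0,0,-15,0,-1],[0,0,-15,0,-1],[0,0,-15,0,-1],[0,0,-15,0,-1],[0,0,0,0,-1]]]'
python3 - <<'E'
from h import *
im=snap('wrist','w5.png');S=snap('scene','s5.png');D=snap('side','d5.png')
a=cv2.resize(S['pixels'][180:280,140:300],(480,300))
b=cv2.resize(D['pixels'][170:300,190:320],(300,300));w=cv2.resize(im['pixels'],(400,300))
o=np.zeros((600,800,3),np.uint8);o[:300,:480]=a;o[300:,:300]=b;o[300:,400:]=w;cv2.imwrite('pics/mix5.png',o[:,:,::-1])
E
```

```text
time: 15.83
position: [0.4661, 0.2697, 0.0871]
tool_rot: [-1.6, -2.704, -0.0]
ft_force: [-0.3, 1.1, -0.4]
grip_width: 0.897
grip_force: 0.0
time: 16.67
position: [0.4677, 0.2712, 0.2055]
tool_rot: [1.598, 2.7, 0.008]
ft_force: [-0.7, 1.3, 0.4]
grip_width: 1.0
grip_force: 0.0
```

View pics/mix5.png

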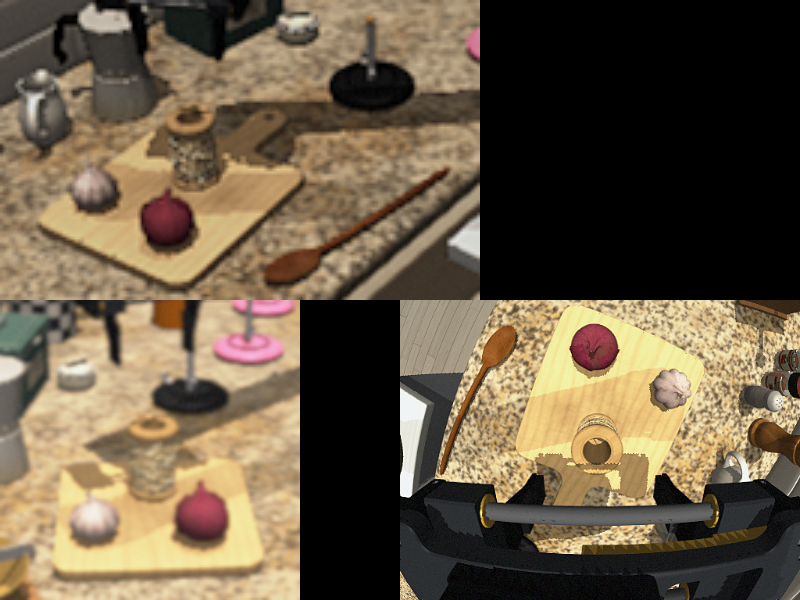

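The spool stands upright on the flat of the board, at about (193,148) in the scene part of the composite. The onion, garlic, timer and stand are where they were, and the gripper is clear. I'm handing in.

```bash
python3 -c "
from bench import job;print(job.close_job())"
```

```text
the job is handed in; nothing more can be done
None
```

The spool came free of the lock, was lifted straight off the spindle and now stands upright on the flat of the board; the job is handed in at about 17 s of the 51 s limit, with the stand, onion, garlic and timer in place in the last pictures.

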